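# Bring the egg cup to the front and stand the egg in it

## Task

Turn the lower tray of the breakfast server, which has upright pegs to move it by, until the egg cup clicks into place at the front, over the tongue with the small steel pointer. Then take the egg from its sloped rest and stand it gently upright, pointed end up, in that egg cup, and let go. Do not knock over the two shakers on the upper tray.

Things in the scene. Friction and masses are not known exactly. Their poses are not given: they have to be found in the camera images.
- server: Fixed two-tier round wooden server; origin on its axis at the worktop, z up. Its own -x direction is its front, facing the robot's near right, marked by a low tongue of the foot with a small steel pointer (24 mm high, 166 mm from the axis). A 22 mm steel post on the axis carries the fixed upper tray.
- upper_tray (a point): Centre of the top of the fixed upper tray, 190 mm across, underside 215 mm and top 225 mm above the worktop; a steel knob on its centre. It overhangs the egg cup by 10 mm past the cup's centre, so bring the egg in under it from the front with the tool tilted 30 to 45 degrees, the hand leaning back away from the server.
- turntable (a joint): Turn of the lower tray about the server's axis, rad, positive anticlockwise from above; 0 or any whole turn when the egg cup is exactly at the front. Turns both ways, over a whole turn. Click stops every 90 degrees (at 0, pi/2..): a spring pulls it into the nearest one, with up to about 2 N at a peg. It stays at the stop when let go.
- tray_centre (a point): Centre of the lower tray's top, 34 mm above the worktop; tray 300 mm across. 85 mm from it, 90 degrees apart: the egg cup and three wider, lower dip dishes (68 mm across, 18 mm high). Midway between them four upright round pegs, 16 mm thick, 135 mm from the axis, tops 104 mm above the worktop: in the server's frame at turntable + 45, 135, 225, 315 degrees from +x; egg cup at turntable + 180.
- egg_cup (a point): Centre of the rim of the egg cup on the lower tray: a narrow white ceramic cup, 26 mm high, 47 mm across its rim outside, 40 mm inside; rim 60 mm above the worktop. An egg standing in it has its blunt tip about 12 mm below the rim.
- front_stop (a point): Fixed point of the server, 85 mm from its axis towards the front pointer, 60 mm above the worktop: where the egg cup's rim centre is when the cup stands at the front.
- egg: Hard white egg, 70 mm long, 50 mm across, about 130 g. Origin at the tip of its blunt end, z along its length to the pointed end; widest 30 mm from the origin. It starts in a sloped white rest on the right, blunt end down, its pointed end leaning about 35 degrees from vertical, roughly away from the robot.
- egg_rest: Fixed white ceramic rest of the egg: round foot 84 mm across with a cup like that on the tray, tilted 35 degrees towards the rest's own +x; centre of its rim 51 mm above the worktop. Origin under the foot's centre on the worktop.
- salt_shaker: Glass shaker with a pale cap, 44 mm across and 90 mm high, standing loose on the upper tray; origin at the centre of its underside, z up.
- spice_jar: Spice jar with a dark cap, 44 mm across and 96 mm high, standing loose on the upper tray; origin at the centre of its underside, z up.
Not all that is in view belongs to the job. Leave any green or purple look-alike of the salt_shaker alone.

How it is judged:
On the way, in this order (a step that is already met when the one before it is completed fails the run):
1. the egg cup has clicked in at the front (rim centre within 10 mm of the front stop, tray at rest) while the egg is still out of it (horizontal distance between egg_cup and front_stop below 0.01 m and velocity of joint turntable between -0.1 and 0.1 rad/s and horizontal distance between egg and egg_cup above 0.05 m), for 0.2 s.
2. the egg stands in the egg cup, pointed end up (horizontal distance between egg and egg_cup below 0.01 m and z of egg in the frame of egg_cup below -0.006 m and angle between egg's own z axis and vertical below 0.3 rad), for 0.2 s.
At the end, for the whole second after the job is handed in: The egg cup is at the front (rim centre within 10 mm of the front stop); the egg stands in it at rest, blunt tip at least 6 mm below the rim and within 10 mm of the cup's axis, pointed end up within 0.3 rad (17 degrees) of vertical; both shakers still stand on the upper tray (all of step 2 and horizontal distance between egg_cup and front_stop below 0.01 m and linear speed of egg below 0.03 m/s and angle between each of salt_shaker, spice_jar's own z axis and vertical below 0.4 rad and height (world z) of each of salt_shaker, spice_jar above 0.2 m); the robot touches nothing.
It fails at once if the egg is dropped or pressed hard onto the server (over 25 N) (contact force between egg and server above 25 N).
It fails at once if a shaker on the upper tray is knocked over or off (angle between any of salt_shaker, spice_jar's own z axis and vertical above 0.6 rad or height (world z) of any of salt_shaker, spice_jar below 0.2 m).
It also fails if it takes over 70 s, if anything falls off the work surface, if the arm or the gripper's body presses on something with over 40 N, if the wrist force passes 120 N, or if a joint passes its speed limit or range.

## Robot

A 7-joint arm with a two-finger parallel gripper is mounted at the origin on a cart in front of the work surface, level with it; the furniture and walls round the work are solid. World frame = base frame: x ahead of the robot, y to its left, z up, the work surface at z = 0. Lengths are in m, angles in rad, forces in N, time in s.
With the tool pointing down it reaches from about 0.4 to 0.875 m from the base axis. Payload 19.3 kg.
Tool frame: the origin (TCP) lies at the very end of the fingers, on their centre line; the grasp point (between the pads) lies 19 mm behind it; z points along the fingers, y is the line along which they close (so a half turn about z gives the same grasp; the last joint's range is limited). The gripper opens to 85 mm and grips with 20 to 120 N. Pads are 22 mm wide; open, the fingers measure 114 mm over their backs; the gripper's body (76 mm by 85 mm) begins 54 mm behind the grasp point. The pads swing forward as they close: fully open they stand 13 mm farther back than shut.
Start: joints at [1.106, 0.521, -0.036, 1.599, 0.021, 1.021, -0.113], TCP at [0.24, -0.577, 0.231] pointing down, gripper open.
Joint ranges: [-2.91, 2.91], [-0.3, 2.13], [-1.5, 1.42], [0.17, 2.43], [-1.26, 4.41], [0.16, 1.93], [-2.52, 2.52]. Speed limits (rad/s): [1.89, 1.89, 2.39, 2.39, 3.01, 3.01, 3.01].

## Interface

Orientations are given as a 3x3 rotation matrix whose columns are the frame's x, y, z axes.
In Python, from cell import bot gives the robot as it stands. The module is installed in compiled form; this text tells all that it offers. Calls block until the motion is done:
- bot.move_to(position, orientation): joint-space move of the TCP to a pose.
- bot.servo_line(position, speed=0.15, rotation=None, until_force=None): straight line of the TCP; rotation=None keeps the orientation; speed is the mean speed in m/s. With until_force (N) it stops when the force on the tool has changed by that much, and returns True; else False.
- bot.move_j(angles): joint-space move.
- bot.grip(opening, grip_force=None): finger opening in m; grip_force is the grip in N (None keeps the last); returns when the fingers have stopped.
- bot.pause(seconds).
- bot.ik(position, orientation): joint angles nearest the present ones, or None.
- bot.snapshot(name): name is "scene" or "top" or "wrist"; returns a dict with "image" (420x560x3 uint8, blue, green, red), "fovy" (degrees; the focal length in pixels is half the picture's height over the tangent of half this angle, whatever the lens; pixels are square), "cx", "cy" (the principal point, pixels), "k1" (the pictures are not rectified: a ray, as slopes to the right and down, at radius r is drawn at 1 + k1 r^2 times it, then the intrinsics apply), "T" (4x4, takes a point from camera to world coordinates). Camera axes: x right, y up, looking along -z (the intrinsics and any distortion apply to the point x, -y, -z); pixel columns grow to the right and rows downward; lengths in m; the calibration is good to about 2 mm. A picture is of the moment at which its call begins. There is no depth.
A pose or a line that the arm cannot do raises bot.IKError and nothing moves.
- bot.hand_in(): hands the job in; it is judged then, once.
Readings, each from a call of its own:
- bot.get_t(): time.
- bot.get_joint_pos(): joint angles.
- bot.get_joint_vel(): joint speeds.
- bot.get_effort(): joint torques, N m.
- bot.get_eef_pos(): TCP position.
- bot.get_eef_rot(): TCP orientation.
- bot.get_wrist_force(): force on the tool from outside, world axes, zero at the start.
- bot.get_torque(): the same for the moment, N m.
- bot.get_opening(): finger opening in m.
- bot.get_gripper_force(): force on a finger pad.
Only numpy, scipy, OpenCV 4.12 (cv2) and the standard library are available. Lean on these libraries where they do the work, as an engineer would, in place of code of your own. Each camera call takes 0.05 s, during which the arm holds its last target. There are 200 camera calls.

## Working session

There is one attempt and no reset: what is moved stays moved. The work goes in short steps, each a Python script; the robot and the scene stay as the last script left them, time stands still between calls to the robot, and variables do not carry over. Pictures are saved under pics/ and viewed, at most 11 in all, crops included, and the job is handed in when it is done.

```bash
mkdir -p pics; cat > h.py <<'E'
import numpy as np, cv2
from cell import bot
def K(s):
    f=210/np.tan(np.radians(s["fovy"])/2); return f
def snap(n,fn=None):
    s=bot.snapshot(n)
    if fn: cv2.imwrite("pics/"+fn,s["image"])
    np.save("pics/%s.npy"%(fn or n),{k:v for k,v in s.items()},allow_pickle=True)
    return s
def load(fn): return np.load("pics/%s.npy"%fn,allow_pickle=True).item()
def ray(s,u,v):
    f=K(s); d=np.array([(u-s["cx"])/f,(v-s["cy"])/f]); p=d.copy()
    for _ in range(30): p=d/(1+s["k1"]*(p@p))
    T=np.array(s["T"]); return T[:3,3],T[:3,:3]@np.array([p[0],-p[1],-1])
def onz(s,u,v,z):
    o,d=ray(s,u,v); return o+d*(z-o[2])/d[2]
def proj(s,P):
    T=np.array(s["T"]); c=T[:3,:3].T@(np.array(P)-T[:3,3]); p=np.array([c[0],-c[1]])/-c[2]
    p=p*(1+s["k1"]*(p@p)); return p*K(s)+[s["cx"],s["cy"]]
def tri(L):
    A=0;b=0
    for s,u,v in L:
        o,d=ray(s,u,v); d=d/np.linalg.norm(d); M=np.eye(3)-np.outer(d,d); A=A+M; b=b+M@o
    return np.linalg.solve(A,b)
E
python3 - <<'E'
from h import *
for n in("scene","top"):
    s=snap(n,n+"0.png"); print(n,K(s),s["cx"],s["cy"],s["k1"],np.round(s["T"],3))
a,b=[load(n+"0.png")["image"] for n in("scene","top")]
print(bot.get_t())
for n,i in(("a",a),("b",b)): cv2.imwrite("pics/%s.png"%n,cv2.resize(i,(800,600)))
E
```

```text
scene 534.2616153224774 283.9125669883714 209.97436362310518 0.05073968653530073 [[-0.682  0.357 -0.638 -0.213]
 [-0.73  -0.364  0.578  0.766]
 [-0.026  0.86   0.509  0.846]
 [ 0.     0.     0.     1.   ]]
top 380.63192367680057 288.48698621322524 207.6192547122914 -0.06080420880648516 [[ 2.600e-02  9.890e-01 -1.450e-01  5.090e-01]
 [-1.000e+00  2.600e-02  1.000e-03 -2.500e-02]
 [ 5.000e-03  1.450e-01  9.890e-01  1.049e+00]
 [ 0.000e+00  0.000e+00  0.000e+00  1.000e+00]]
0.1
```

View pics/a.png

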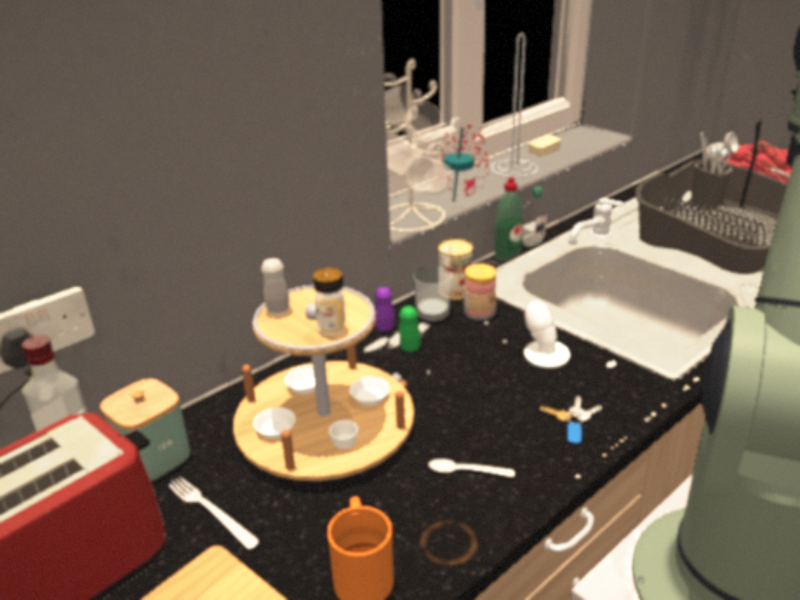

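View pics/b.png

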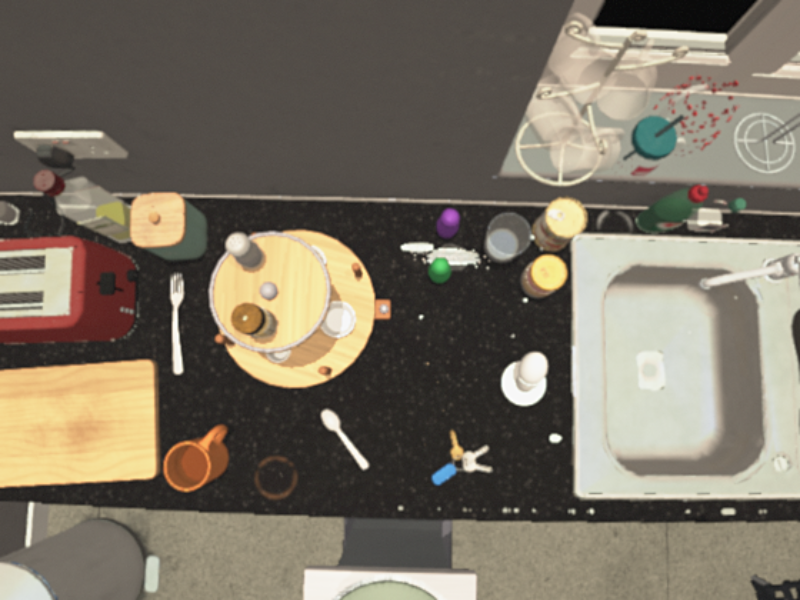

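The top view shows the server at about (300,309) with its tongue and steel pointer at (383,309), on the robot's right. The scene view shows the cup at (343,434), on the near side, so the tray has to turn +90° (anticlockwise). 

- **Egg cup:** could be confused with the dishes at (274,424), (305,380) and (370,391). The cup is the narrow one at (343,434).
- **Egg:** the white object on its rest at scene (540,318) and top (533,367). It could be confused with white crumbs at top (555,438).
- **Shakers:** the salt and spice on the upper tray. The green and purple ones on the worktop are decoys.

Next I'll check a close crop.

```bash
python3 - <<'E'
from h import *
a,b=[load(n+"0.png")["image"] for n in("scene","top")]
def c(i,x,y,w,h,k): return cv2.resize(i[y:y+h,x:x+w],None,fx=k,fy=k,interpolation=cv2.INTER_CUBIC)
# top row: top server crop x3 (140..290,150..280) ; egg top; bottom: scene server, scene egg
L=c(b,140,155,145,120,4); R=np.vstack([c(b,345,240,44,48,5),c(a,360,204,44,60,5)])[:600]
cv=np.zeros((600,800,3),np.uint8); cv[:480,:580]=L; cv[:R.shape[0],580:580+R.shape[1]]=R
cv2.imwrite("pics/c.png",cv)
cv2.imwrite("pics/d.png",c(a,155,180,150,155,3.8))
E
```

```text
(no output)
```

View pics/c.png

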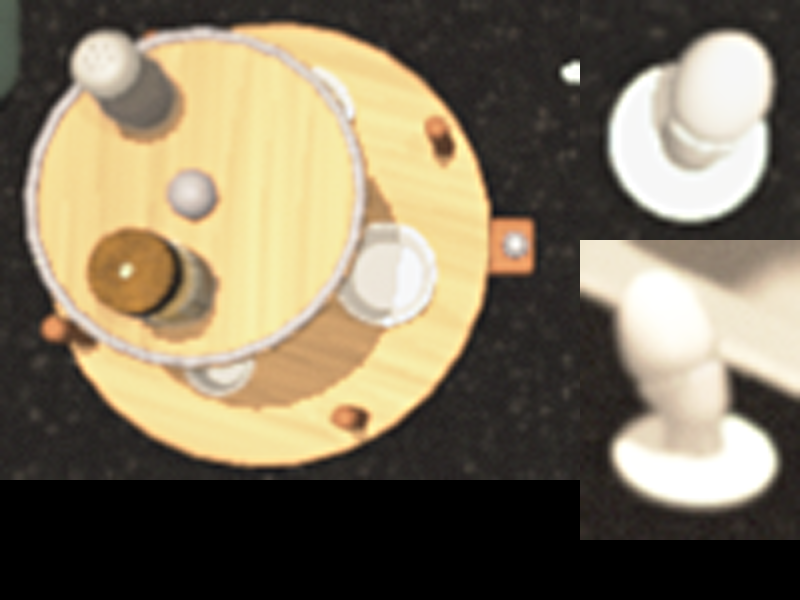

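View pics/d.png

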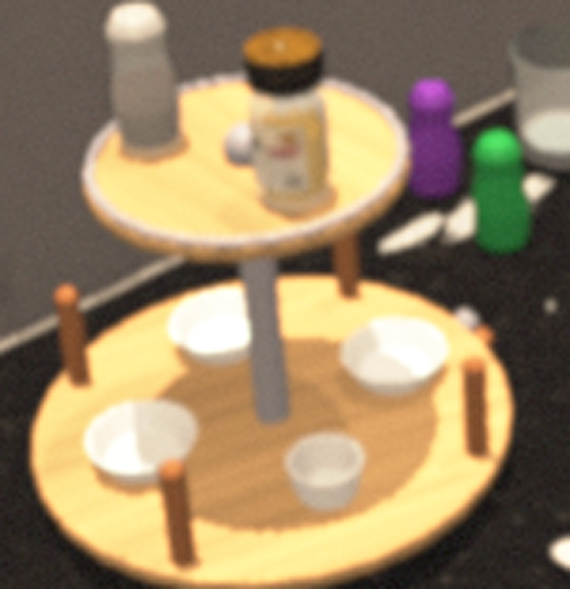

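The crops confirm the choice: cup rim at crop d (325,462); peg tops at crop d (67,293), (172,467), (473,365) and crop c (435,125), (345,416), (52,328); pointer at c (515,244). In c the rest's foot is at (688,141) and the egg at about (725,87).

```bash
cat > fit.py <<'E'
from h import *
from scipy.optimize import least_squares
S,T=load("scene0.png"),load("top0.png")
ct=lambda x,y:(140+x/4-.4,155+y/4-.4); cs=lambda x,y:(155+x/3.8-.4,180+y/3.8-.4)
et=lambda x,y:(345+(x-580)/5-.4,240+y/5-.4); es=lambda x,y:(360+(x-580)/5-.4,204+(y-240)/5-.4)
def P(q,r,a,z): return np.array([q[0]+r*np.cos(q[2]+a),q[1]+r*np.sin(q[2]+a),z])
pi=np.pi
def pts(q):
    t=q[3]; o=[]
    pk=lambda k:P(q,.135,t+k*pi/4,.104)
    cup=P(q,.085,t+pi,.060); ptr=P(q,.166,pi,.024)
    # tray at t~-pi/2... cup near side: pegs neighbours of cup are k=3,5
    return [(T,ct(515,244),ptr),(S,cs(467,317),ptr),(S,cs(325,462),cup),
     (T,ct(345,416),pk(5)),(S,cs(473,365),pk(5)),(T,ct(52,328),pk(3)),(S,cs(172,467),pk(3)),
     (S,cs(67,293),pk(1)),(T,ct(435,125),pk(7))]
def res(q): return np.concatenate([proj(s,p)-np.array(uv) for s,uv,p in pts(q)])
c=onz(T,*ct(268,245),.034); p=onz(T,*ct(515,244),.024)
yaw=np.arctan2(c[1]-p[1],c[0]-p[0])
E
python3 - <<'E'
from fit import *
for t0 in(-pi/2,pi/2):
    r=least_squares(res,[c[0],c[1],yaw,t0],loss="soft_l1"); print(t0,r.x,np.degrees(r.x[2:]),r.cost); print(np.round(res(r.x).reshape(-1,2),1).tolist())
    if t0<0: q=r.x; np.save("q.npy",q)
f=onz(T,*et(688,141),.0); f2=onz(S,*es(695,460),0.0); print("foot",f,f2)
g=tri([(T,*et(725,87)),(S,*es(668,328))]); print("egg c",g)
# overlay
A,B=S["image"].copy(),T["image"].copy()
k=4
def big(i,x,y,w,h,k): return cv2.resize(i[y:y+h,x:x+w],None,fx=k,fy=k,interpolation=cv2.INTER_CUBIC)
f=(f+f2)/2
for e_ang in [np.arctan2(g[1]-f[1],g[0]-f[0])]:
  print("e ang deg",np.degrees(e_ang), "offset",np.hypot(*(g-f)[:2]))
E
```

```text
-1.5707963267948966 [ 0.63146864  0.19415579  1.58501319 -1.84673026] [  90.81456623 -105.80984986] 1.9339062241487124
[[-0.1, 0.5], [-0.4, -0.5], [0.1, -0.7], [-0.7, 0.5], [0.3, -1.4], [0.1, 0.3], [-0.2, -0.5], [-0.4, -0.2], [-0.1, 0.3]]
1.5707963267948966 [0.63146864 0.19415579 1.58501319 4.43645505] [ 90.81456619 254.1901502 ] 1.9339062241487204
[[-0.1, 0.5], [-0.4, -0.5], [0.1, -0.7], [-0.7, 0.5], [0.3, -1.4], [0.1, 0.3], [-0.2, -0.5], [-0.4, -0.2], [-0.1, 0.3]]
foot [ 0.50135309 -0.24315019  0.        ] [ 0.50400155 -0.24547753  0.        ]
egg c [ 0.52957469 -0.24687212  0.07369184]
e ang deg -5.433180215530287 offset 0.02701875468950178
```

```bash
cat >> h.py <<'E'
def ori(phi,th,s):
    z=-np.array([np.sin(th)*np.cos(phi),np.sin(th)*np.sin(phi),np.cos(th)]); y=s*np.array([-np.sin(phi),np.cos(phi),0]); return np.column_stack([np.cross(y,z),y,z])
def tcp(g,R,back=0): return np.array(g)+R[:,2]*(.019-back)
q=np.array([0.63147,0.19416,1.58501,-1.84673])
def pegpose(t,s,th=np.radians(30),k=5,g=.5,z=.09):
    a=t+k*np.pi/4; a=(a)%(2*np.pi)  # server-frame angle
    R=ori(q[2]+np.pi+(a-np.pi)*g,th,s)
    return np.array([q[0]+.135*np.cos(q[2]+a),q[1]+.135*np.sin(q[2]+a),z]),R
E
python3 - <<'E'
from h import *
for s in(1,-1):
    for th in(20,30,40):
        print(s,th)
        for t in np.linspace(q[3],0,4):
            P,R=pegpose(t,s,np.radians(th)); 
            for b in(0,.09):
                j=bot.ik(tcp(P,R,b),R); print("  ",None if j is None else np.round(j,2))
    for n,g,R in(("pick",[.53,-.247,.067],ori(np.radians(175),0,s)),("place",[q[0]+.085*np.cos(q[2]+np.pi),q[1]+.085*np.sin(q[2]+np.pi),.081],ori(q[2]+np.pi,np.radians(35),s))):
        for b in(0,.1):
            j=bot.ik(tcp(g,R,b),R); print(n,s,b,None if j is None else np.round(j,2))
E
```

```text
1 20
   [ 0.12  0.6  -0.43  2.13 -0.1   0.22 -0.62]
   [ 0.32  0.44 -0.6   2.12 -0.04  0.42 -0.68]
   [ 0.34  0.72 -0.54  1.89  0.03  0.5  -0.3 ]
   [ 0.43  0.58 -0.58  1.86 -0.04  0.68 -0.24]
   [ 0.38  0.88 -0.65  1.57  0.19  0.82 -0.11]
   [ 0.43  0.78 -0.67  1.51  0.12  0.97 -0.06]
   [ 0.29  1.05 -0.75  1.23  0.33  1.12  0.07]
   [ 0.3   0.96 -0.73  1.15  0.25  1.26  0.13]
1 30
   [ 0.68  0.88 -1.09  2.18  1.28  0.34 -1.8 ]
   [ 0.52  0.49 -0.7   2.2  -0.46  0.28 -0.15]
   [ 0.47  0.77 -0.61  1.91 -0.23  0.47  0.02]
   [ 0.57  0.64 -0.64  1.88 -0.26  0.65  0.05]
   [ 0.46  0.94 -0.69  1.55  0.02  0.84  0.08]
   [ 0.54  0.86 -0.72  1.48  0.    1.    0.09]
   [ 0.33  1.11 -0.76  1.16  0.17  1.18  0.2 ]
   [ 0.35  1.05 -0.75  1.05  0.14  1.35  0.23]
1 40
   [ 0.86  1.09 -1.27  2.22  1.63  0.38 -1.98]
   [ 0.78  0.62 -0.87  2.26 -0.92  0.2   0.45]
   [ 0.6   0.85 -0.69  1.91 -0.44  0.48  0.31]
   [ 0.72  0.73 -0.71  1.89 -0.41  0.66  0.28]
   [ 0.54  1.01 -0.73  1.51 -0.11  0.89  0.23]
   [ 0.62  0.95 -0.76  1.44 -0.11  1.05  0.23]
   [ 0.37  1.18 -0.77  1.08  0.05  1.27  0.3 ]
   [
[... 928 characters left out ...]
1]
   [-0.05  1.01  0.07  1.19 -0.57  1.22 -2.47]
   [-0.02  0.96  0.12  1.08 -0.57  1.39 -2.49]
-1 40
   [ 0.86  1.09 -1.27  2.22  1.63  0.38  1.16]
   [ 1.03  0.87 -1.3   2.25  0.92  0.28  1.81]
   [ 0.14  0.75 -0.03  1.94 -1.14  0.76 -2.25]
   [ 0.17  0.64  0.08  1.92 -1.02  0.92 -2.33]
   [ 0.08  0.91  0.06  1.54 -0.86  1.07 -2.35]
   [ 0.12  0.84  0.13  1.47 -0.81  1.23 -2.39]
   [-0.    1.08  0.06  1.12 -0.69  1.36 -2.4 ]
   [ 0.05  1.06  0.11  0.98 -0.69  1.53 -2.44]
pick -1 0 [ 0.75  0.78 -0.61  1.81  0.62  0.75  1.29]
pick -1 0.1 [ 0.8   0.64 -0.68  1.76  0.49  0.92  1.39]
place -1 0 [ 0.01  0.83  0.01  1.69 -0.87  0.86 -2.45]
place -1 0.1 [ 0.05  0.73  0.09  1.65 -0.8   1.03 -2.49]
```

```bash
python3 - <<'E'
from h import *
bot.move_to([.50,-.25,.30],ori(np.radians(175),0,1))
bot.grip(.05,20)
s=snap("wrist","w0.png"); cv2.imwrite("pics/w0b.png",cv2.resize(s["image"],(800,600),interpolation=cv2.INTER_CUBIC))
th=np.radians(20)
P,R=pegpose(q[3],1,th)
bot.move_to(tcp(P,R,.11),R)
print(bot.servo_line(tcp(P,R),.1,until_force=8), bot.get_eef_pos()-tcp(P,R), bot.get_t())
bot.grip(0.012,30); print(bot.get_opening(),bot.get_wrist_force(),bot.get_t())
s=snap("scene","s1.png"); cv2.imwrite("pics/s1b.png",cv2.resize(s["image"][130:380,120:453],(800,600)))
E
```

```text
False [ 0.00022656 -0.00021747  0.0004972 ] 4.775
0.014472418676981002 [-0.32642614  0.52084323  6.96123539] 5.175
```

View pics/s1b.png

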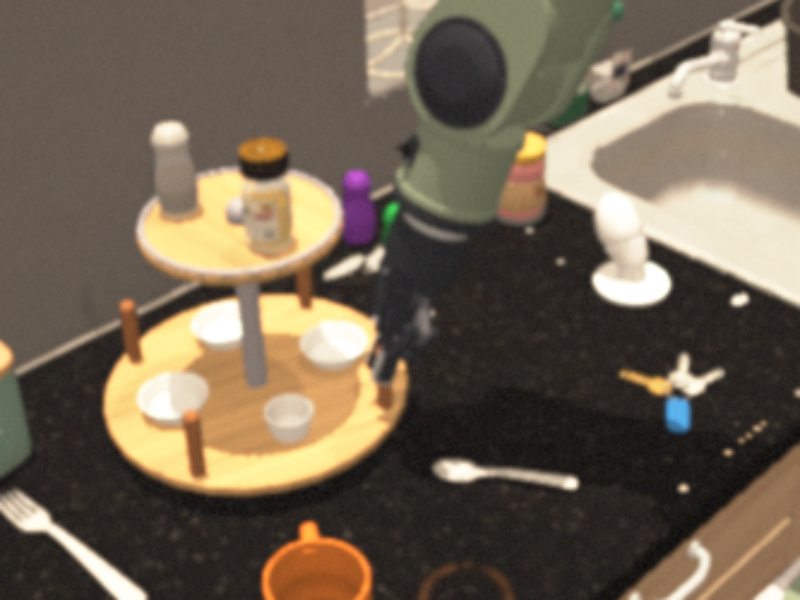

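View pics/w0b.png

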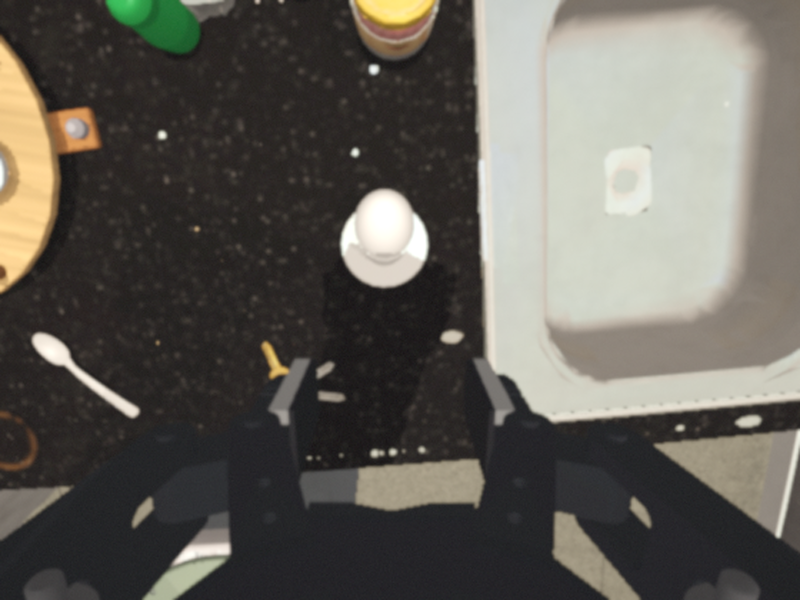

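The scene view shows the peg at (385,390) between the fingers. The wrist view shows the foot centred at (385,246) and the egg at about (384,222). Next I turn the tray and compute the egg pose from the wrist image.

```bash
python3 - <<'E'
from h import *
th=np.radians(20)
for t in np.linspace(q[3],0,10)[1:]:
    P,R=pegpose(t,1,th); bot.servo_line(tcp(P,R),.15,R)
print(bot.get_t(),bot.get_wrist_force(),bot.get_opening(),bot.get_eef_pos()-tcp(P,R))
bot.grip(.05); bot.pause(.3)
bot.servo_line(tcp(P,R,.11),.15)
s=snap("scene","s2.png"); cv2.imwrite("pics/s2b.png",cv2.resize(s["image"][130:380,120:453],(800,600)))
snap("top","t2.png"); print(bot.get_t(),bot.get_wrist_force())
w=load("w0.png"); k=.7
f=onz(w,385*k,246*k,.002); print("foot",f)
T=load("top0.png");S=load("scene0.png")
from fit import et,es
print("foot top/scene",onz(T,*et(688,141),.003),onz(S,*es(695,460),.003))
print("egg tri",tri([(w,384*k,222*k),(T,*et(725,87))]),"all",tri([(w,384*k,222*k),(T,*et(725,87)),(S,*es(668,328))]))
print("egg at z.07:",onz(w,384*k,222*k,.07),onz(T,*et(725,87),.07),onz(S,*es(668,328),.07))
E
```

```text
8.225 [ 8.04515702 -2.64344963  2.17712398] 0.014797794548447398 [ 0.00176787 -0.00050852  0.00016643]
9.9417 [ 0.97109495  0.42680328 -0.21176915]
foot [ 0.50129744 -0.24393923  0.002     ]
foot top/scene [ 0.50137353 -0.24252568  0.003     ] [ 0.50145723 -0.24188888  0.003     ]
egg tri [ 0.53066356 -0.24730183  0.06953027] all [ 0.53057032 -0.24721666  0.07290011]
egg at z.07: [ 0.53168417 -0.24685022  0.07      ] [ 0.52969044 -0.24768001  0.07      ] [ 0.53309689 -0.25175632  0.07      ]
```

View pics/s2b.png

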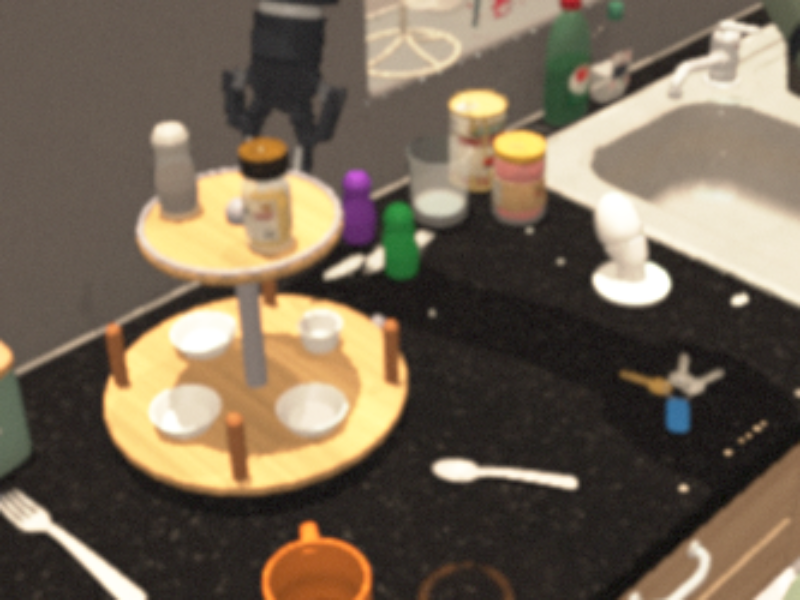

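The cup rim is now at (321,320), at the front. I'll check this numerically and then pick the egg.

```bash
python3 - <<'E'
from h import *
s=load("s2.png"); c=lambda x,y:(120+x*333/800-.3,130+y*250/600-.3)
fs=[q[0]+.085*np.cos(q[2]+np.pi),q[1]+.085*np.sin(q[2]+np.pi),.06]
print("cup",onz(s,*c(321,320),.06),"front",fs)
for p in((115,328),(235,418),(391,324)):
    a=onz(s,*c(*p),.104)[:2]-q[:2]; print(np.hypot(*a),np.degrees(np.arctan2(a[1],a[0])-q[2])%90)
P=np.array([.530,-.2474,.0682]); R=ori(np.radians(172),0,1)
bot.grip(.05)
bot.move_to([.56,-.06,.35],R)     # clear of server
bot.grip(.085)
bot.move_to(tcp(P,R,.12),R)
print(bot.servo_line(tcp(P,R),.1,until_force=6),bot.get_eef_pos()-tcp(P,R))
f0=bot.get_wrist_force()
bot.grip(.045,25); print(bot.get_opening(),bot.get_gripper_force(),bot.get_wrist_force()-f0,bot.get_t())
w=snap("wrist","w1.png")
cv2.imwrite("pics/w1b.png",cv2.resize(w["image"],(800,600)))
E
```

```text
cup [0.63696455 0.10362572 0.06      ] front [np.float64(0.63267812154231), np.float64(0.10916858606695022), 0.06]
0.1318269102535968 46.047004705761566
0.13640343461378598 45.847607155973996
0.13605833829409827 44.758131947019166
False [ 0.00032176 -0.00017014  0.00058135]
0.04833357146548929 24.600044041872025 [-0.69192662  3.96267644  6.77521538] 15.1583
```

View pics/w1b.png

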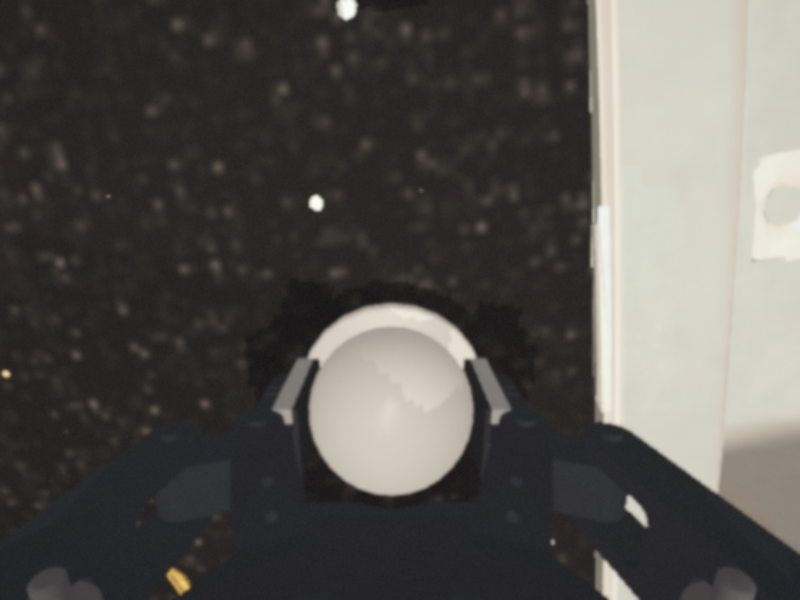

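The egg is held: measured opening 48 mm, and it sits centred at (392,410) between the pads. Now I lift along its axis and carry it to the cup.

```bash
python3 - <<'E'
from h import *
R0=bot.get_eef_rot(); p=np.array(bot.get_eef_pos()); e=np.radians(-8)
a=np.array([np.sin(.611)*np.cos(e),np.sin(.611)*np.sin(e),np.cos(.611)])
fr=q[2]+np.pi; out=np.array([np.cos(fr),np.sin(fr),0]); R=ori(fr,np.radians(35),1)
G=np.array([*(q[:2]+.085*out[:2]),.060-.012+.033])
H=G+.13*out+[0,0,.09]; M=G+[0,0,.03]+.02*out
bot.servo_line(p+.03*a,.06); bot.servo_line(p+.03*a+[0,0,.16],.15)
print(bot.get_opening(),bot.get_gripper_force())
bot.move_to(tcp(H+.06*out+[0,0,.06],R),R)
bot.servo_line(tcp(H,R),.12)
bot.servo_line(tcp(G+[0,0,.03],R),.10)
print(bot.get_opening(),bot.get_t(),bot.get_wrist_force())
s=snap("scene","s3.png"); t=snap("top","t3.png")
A=cv2.resize(s["image"][190:330,200:330],(520,560),interpolation=cv2.INTER_CUBIC)
B=cv2.resize(t["image"][160:260,200:270],(280,400),interpolation=cv2.INTER_CUBIC)
cv=np.zeros((560,800,3),np.uint8); cv[:,:520]=A; cv[:400,520:]=B; cv2.imwrite("pics/s3b.png",cv)
E
```

```text
0.04806563009637851 26.057789102196693
0.04832547281530022 21.0333 [-0.44427934 -0.82289828 -1.72036384]
```

View pics/s3b.png

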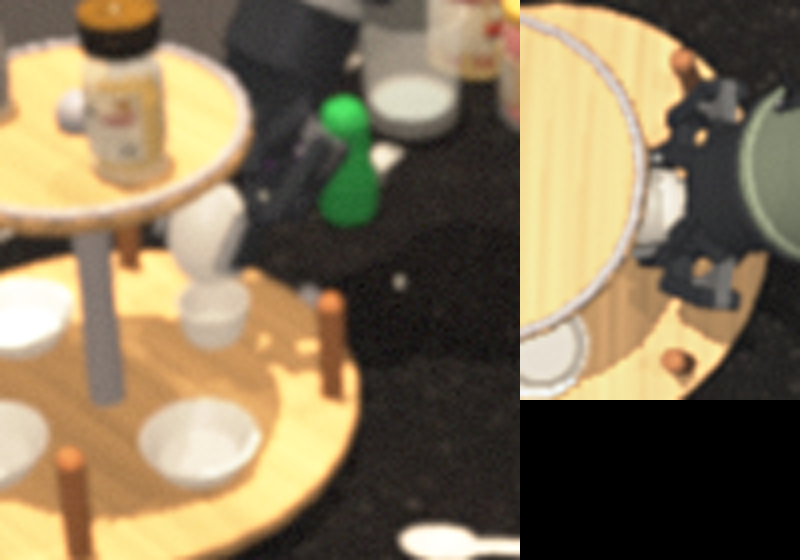

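The egg hangs upright at (207,230), directly over the cup at (213,290). I'll lower it until it touches.

```bash
python3 - <<'E'
from h import *
fr=q[2]+np.pi; R=ori(fr,np.radians(35),1); out=np.array([np.cos(fr),np.sin(fr),0])
p=np.array(bot.get_eef_pos()); G=p-[0,0,.03]
bot.servo_line(G+[0,0,.008],.06)
hit=bot.servo_line(G-[0,0,.006],.015,until_force=2.5)
print(hit,(np.array(bot.get_eef_pos())-G),bot.get_wrist_force(),bot.get_t())
s=snap("scene","s4.png")
A=cv2.resize(s["image"][190:330,200:330],(520,560),interpolation=cv2.INTER_CUBIC); cv2.imwrite("pics/s4b.png",A)
E
```

```text
True [ 0.00036414 -0.00023863  0.002324  ] [ 3.36913076 -1.41297886  0.92179763] 22.1583
```

View pics/s4b.png

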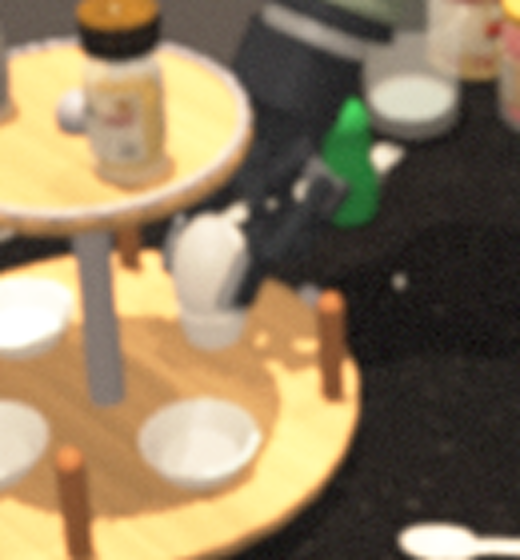

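The egg is in the cup, but a sideways reaction of +3.8 N in x says the cup lies slightly more to +x. I'll shift a little, then seat and release.

```bash
python3 - <<'E'
from h import *
fr=q[2]+np.pi; R=ori(fr,np.radians(35),1); out=np.array([np.cos(fr),np.sin(fr),0])
p=np.array(bot.get_eef_pos())
bot.servo_line(p+[0,0,.003],.03); bot.servo_line(p+[.0025,0,.003],.03); print(bot.get_wrist_force())
hit=bot.servo_line(p+[.0025,0,-.008],.012,until_force=3)
print(hit,np.array(bot.get_eef_pos())-p,bot.get_wrist_force())
f=bot.get_wrist_force()
E
```

```text
[ 0.66361552  0.49548768 -2.27054377]
True [ 0.00198834 -0.00011712 -0.00088387] [-1.38049332 -0.94589676  0.51420958]
```

```bash
python3 - <<'E'
from h import *
fr=q[2]+np.pi; R=ori(fr,np.radians(35),1); out=np.array([np.cos(fr),np.sin(fr),0])
for o in(.052,.056,.065,.078): bot.grip(o,20)
bot.pause(.3)
p=np.array(bot.get_eef_pos()); bot.servo_line(p-R[:,2]*.12,.08); bot.servo_line(p-R[:,2]*.12+.06*out+[0,0,.05],.15); bot.pause(.5)
print(bot.get_wrist_force(),bot.get_t())
s=snap("scene","s5.png"); t=snap("top","t5.png")
A=cv2.resize(s["image"][190:330,200:330],(520,560),interpolation=cv2.INTER_CUBIC)
B=cv2.resize(t["image"][160:260,200:270],(280,400),interpolation=cv2.INTER_CUBIC)
cv=np.zeros((560,800,3),np.uint8); cv[:,:520]=A; cv[:400,520:]=B; cv2.imwrite("pics/s5b.png",cv)
E
```

```text
[-0.09015116  0.34973052 -0.55107278] 27.2667
```

View pics/s5b.png

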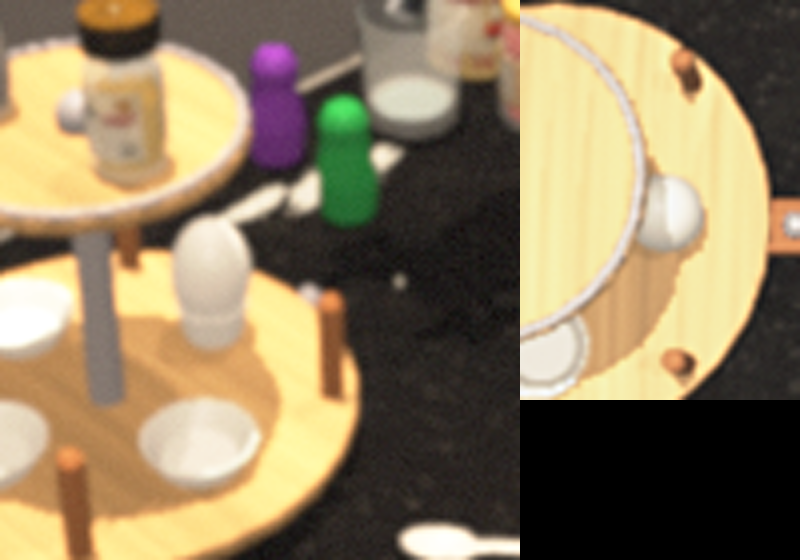

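The egg stands upright in the cup at (212,270), the cup is at the front and the shakers are standing. Handing in.

```bash
python3 -c "
from h import *
print(bot.hand_in())"
```

```text
the job is handed in; nothing more can be done
None
```

I handed in the job after about 27 s of robot time: the tray is turned so the egg cup is at the front, the egg stands upright in it, pointed end up, and both shakers are still standing; the hand-in call returned no verdict.

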